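# Unhitch a cargo-trailer tongue and hold it up for greasing

## Robot

A 7-joint arm with a two-finger parallel gripper is mounted at the origin on the work surface. World frame = base frame: x ahead of the robot, y to its left, z up, the work surface at z = 0. Lengths are in m, angles in rad, forces in N, time in s.
With the tool pointing down it reaches from about 0.425 to 0.925 m from the base axis. Payload 6.8 kg.
Tool frame: the origin (TCP) lies midway between the tips of the shut fingers; the grasp point (between the pads) lies r.tcp_to_grasp behind it (r.tcp_to_grasp is the distance from the TCP to the grasp point, in m); x points along the fingers, y is the direction in which the jaws open and shut, and the axes are right-handed (so a half turn about x gives the same grasp; the last joint's range is limited). The gripper opens to 85 mm and grips with 20 to 120 N. Pads are 22 mm wide; open, the fingers measure 114 mm over their backs; the gripper's body (76 mm by 85 mm) begins 54 mm behind the grasp point. The pads swing forward as they close: fully open they stand 13 mm farther back than shut.
Start: joints at [-1.369, 0.477, 0.022, 1.555, -0.011, 1.109, -0.083], TCP at [0.206, 0.643, 0.231] pointing down, gripper open.
Joint ranges: [-2.96, 2.96], [-0.34, 2.1], [-1.41, 1.46], [0.24, 2.44], [-1.37, 4.51], [0.17, 1.92], [-2.96, 2.96]. Speed limits (rad/s): [2.39, 2.39, 3.14, 3.14, 3.14, 3.14, 3.14].

## Interface

Orientations are given as a rotation vector (axis times angle).
In Python, from bench import r, grab_frame, search_frame, cut_out, pinpoint gives the robot as it stands. The module is installed in compiled form; this text tells all that it offers.
- The arm moves only by the tool apply_moves, never from a script. Its argument "commands" is a list of rows, each a list of 7 numbers: the finger opening in mm, from 0 to 85.4, then the shift along the tool's x, y, z in mm, then the turn, a rotation vector about the tool's x, y, z in rad. A call has 1 to 20 rows; each row is the pose to reach, as a shift and turn from the pose commanded when the call began, along the tool's axes at that moment; what a row does not reach only later rows make up. A row lasts 1/10 s, in which the tool goes at most 50 mm and 8.59 degrees, less where a joint would pass 70% of its speed; a pose out of reach is approached as far as the arm can. A call with a gripper value outside its range is refused whole. The fingers move at their own pace and stop on an object; "force" is the grip in N (left out, the last holds). Time passes only in rows, so rows that repeat a pose let the fingers close. It gives the time, the measured TCP pose, the force and the opening at its end, in the units of the state.
- r.get_obs(): the state, without advancing time (a new reading comes with each control period).
- grab_frame(name): name is "side" or "top" or "wrist"; returns a dict with "pixels" (420x560x3 uint8, red, green, blue), "mtx" (3x3 intrinsics, pixels), "distortion" ([k1, k2, p1, p2, k3] as OpenCV has them; the pictures are not rectified), "position" and "rotation" of the camera in the world; the wrist camera has in their place "T_tool_cam" (4x4, takes a point from camera to tool coordinates, whose origin is the TCP and whose axes are the tool frame's). Camera axes: x right, y down, z forward; pixel columns grow to the right and rows downward; lengths in m; the calibration is good to about 2 mm. A picture is of the moment at which its call begins: read the wrist's pose just before it. There is no depth.
- r.hand_in(): hands the job in, once; it reports no verdict.
Trained networks look in the newest picture that a camera, given by its name, has taken for a name from the list of things; names that differ only in an ending like _2 or _b are one class to them, and where a whole thing is asked for, a point or a joint stands for the part that bears it (a point fixed in the world has none). Each returns a list of dicts, best first, with "confidence" (0 to 1); they miss things now and then, are a little off and sometimes report something else, mostly with a low value. They report only what shows in the picture. A call takes as long as a camera call.
- search_frame(label, camera): "point" ([column, row] as shares, 0 to 1, of the picture: columns of its width, rows of its height, amid what is visible of it).
- cut_out(label, camera): "pixels" (420x560 bool, what is visible of it) and "point" ([column, row] as shares, 0 to 1, of the picture: columns of its width, rows of its height, amid what is visible of it).
- pinpoint(label, camera): "point" ([column, row] as shares, 0 to 1, of the picture: columns of its width, rows of its height: a listed point, or the origin of a listed thing).
The state is a dict: "clock": time; "joints": joint angles; "qvel": joint speeds; "tau": joint torques, N m; "tcp_pos": TCP position; "orientation": TCP orientation; "contact_force": force on the tool from outside, world axes, zero at the start; "moment": the same for the moment, N m; "grip_width": finger opening in m.
Only numpy, scipy, OpenCV 4.12 (cv2) and the standard library are available. Lean on these libraries where they do the work, as an engineer would, in place of code of your own. Each camera call takes 0.05 s, during which the arm holds its last target.

## Task

The hitch ball is about to be greased: first stand the fallen yellow grease bottle upright on the bench and let go of it, ready for your colleague. Then pull the red knob of the coupler's spring latch out sideways, and with the latch pulled lift the tongue off the ball until there are at least 5 cm of clear air between ball and coupler. Finish while holding the tongue up there, still, with the gripper alone carrying it, and leave the tape roll, the tin and the sanding block where they are.

Things in the scene. Friction and masses are not known exactly. Their poses are not given: they have to be found in the camera images.
- bottle_center (a point): Centre of the loose yellow grease bottle (0.2 kg), 155 mm tall, on its axis 77.5 mm from the foot; own z axis from flat foot to nozzle. Round body, 50 mm diameter up to 108 mm from the foot, then a shoulder, black cap (27 mm diameter, 122 to 134 mm) and thin nozzle. It starts lying on its side on the bench, in varying directions, and may roll if pushed.
- latch_knob (a point): Centre of the latch's red pull knob: a cylinder 28 mm across, 26 mm long, lying along its y axis, 33 mm rim on its outer 5 mm; starts 88 mm above the bench. x: along the tongue from coupler to hinge; pulled out along -y. Pinch from above, closing along x; lifting by it lifts the tongue. Spring barrel begins 21 mm off along +y, coupler side 39 mm, coupler crown 40 mm above.
- latch (a joint): Latch travel in m: 0 closed, 0.014 knob pulled fully out along its -y. The spring pushes back with about 7.5 N closed and 12 N fully out, and closes the latch when let go. From 0.009 the blade is clear of the ball's shoulder; below that the tongue cannot rise more than about 2 mm.
- coupler_mouth (a point): Centre of the lower mouth of the dark steel coupler (46 mm wide, 53 long, 44 high), at its lower edge over the ball's axis; seated it is 38 mm below ball_top. Moves with the tongue (30 mm square tube), which tilts up about its hinge pin: the knob and this point travel on an arc; at 0.30 rad this point is 52 mm above ball_top. Raising takes 4 to 7 N at the knob; it falls back when let go.
- ball_top (a point): Topmost point of the fixed steel hitch ball (32 mm diameter), 116 mm above the bench, hidden in the coupler at the start. Axes as latch_knob at the start. The hinge pin of the tongue lies 300 mm along +x and 16 mm lower, parallel to y, in the blue clevis of the trailer's front rail. Ball mount and rail stand on a plywood board (470 x 150 x 18 mm) fixed to the bench.
- tape_roll_center (a point): Centre of a loose brown roll of tape lying flat, 104 mm diameter, 25 mm high; leave alone.
- tin_center (a point): Centre of a loose tin with a green label, 72 mm diameter, 85 mm high, standing; leave alone.
- sanding_block_center (a point): Centre of a loose cork sanding block, 90 x 55 x 32 mm; leave alone.

How it is judged:
By the outcome, as a careful person would: the job done as asked, in the order asked, and still so for the second after the job is handed in, while the arm keeps its last pose, push and grip.
It also fails if it takes over 54 s, if anything falls off the work surface, if the arm or the gripper's body presses on something with over 40 N, if the wrist force passes 120 N, or if a joint passes its speed limit or range.

## Working session

There is one attempt and no reset: what is moved stays moved. The work goes in short steps, Python scripts to look and compute and a tool call to move; the robot and the scene stay as the last step left them, time stands still between calls to the robot, and variables do not carry over. Pictures are saved under pics/ and viewed, and the job is handed in when it is done.

Besides the shell and the picture viewer there is one more tool, called after "Call:" as name(argument=value, ...) on one line, values as JSON. apply_moves: Moves the arm, as the interface text tells. Its arguments: {"type":"object","properties":{"commands":{"type":"array"},"force":{"type":"number"}},"required":["commands"]}

```bash
mkdir -p pics; python3 - <<'E'
from bench import r, grab_frame, search_frame, cut_out, pinpoint
import cv2, numpy as np
o=r.get_obs(); print({k:np.round(v,4).tolist() for k,v in o.items()}, r.tcp_to_grasp)
for c in ["side","top","wrist"]:
    f=grab_frame(c); cv2.imwrite(f"pics/{c}0.png",f["pixels"][:,:,::-1])
    print(c,{k:np.round(v,4).tolist() for k,v in f.items() if k!="pixels"})
    for l in ["bottle_center","latch_knob","coupler_mouth","ball_top","tape_roll_center","tin_center","sanding_block_center"]:
        print(l,[(np.round(np.array(d["point"])*[560,420],1).tolist(),round(d["confidence"],2)) for d in pinpoint(l,c)[:2]])
print(r.get_obs()["clock"])
E
```

```text
{'clock': 0.0, 'joints': [-1.3691, 0.4778, 0.0223, 1.5565, -0.0115, 1.1093, -0.0831], 'qvel': [-0.0003, -0.0003, 0.0005, -0.0001, -0.0003, 0.0005, -0.0021], 'tau': [-0.0006, -59.6464, 1.6075, -28.1184, 0.0124, 0.0094, -0.0], 'tcp_pos': [0.2056, 0.6423, 0.2303], 'orientation': [0.2417, 1.5572, -0.2445], 'contact_force': [-0.1981, 0.3643, -0.0398], 'moment': [-0.0257, 0.0456, -0.0731], 'grip_width': 0.0856} 0.0187
side {'mtx': [[520.142, 0.0, 280.7128], [0.0, 520.142, 205.7862], [0.0, 0.0, 1.0]], 'distortion': [-0.169, 0.0, 0.0, 0.0, 0.0], 'position': [0.199, -0.7742, 1.0765], 'rotation': [-2.3568, 0.5545, -0.1903]}
bottle_center [([320.1, 329.4], 0.75)]
latch_knob [([285.2, 201.9], 0.52)]
coupler_mouth [([265.9, 196.1], 0.91)]
ball_top []
tape_roll_center [([227.2, 136.8], 0.68), ([399.2, 352.2], 0.65)]
tin_center [([188.9, 168.4], 0.61)]
sanding_block_center [([225.6, 138.1], 0.91)]
top {'mtx': [[448.1734, 0.0, 282.1031], [0.0, 448.1734, 203.3007], [0.0, 0.0, 1.0]], 'distortion': [-0.0887, 0.0, 0.0, 0.0, 0.0], 'position': [0.4646, -0.0124, 1.2298], 'rotation': [-2.1454, 2.2121, -0.0557]}
bottle_center [([392.3, 210.8], 0.85)]
latch_knob []
coupler_mouth [([249.1, 197.9], 0.61)]
ball_top []
tape_roll_center [([435.8, 161.1], 0.55)]
tin_center [([165.5, 252.2], 0.55)]
sanding_block_center [([132.3, 194.7], 0.88)]
wrist {'mtx': [[377.0495, 0.0, 276.239], [0.0, 377.0495, 206.9933], [0.0, 0.0, 1.0]], 'distortion': [0.0073, 0.0, 0.0, 0.0, 0.0], 'T_tool_cam': [[0.0008, -0.3207, 0.9472, -0.1411], [1.0, -0.0006, -0.0011, 0.0005], [0.0009, 0.9472, 0.3207, -0.0818], [0.0, 0.0, 0.0, 1.0]]}
bottle_center []
latch_knob []
coupler_mouth []
ball_top []
tape_roll_center []
tin_center []
sanding_block_center []
1.2
```

View pics/side0.png

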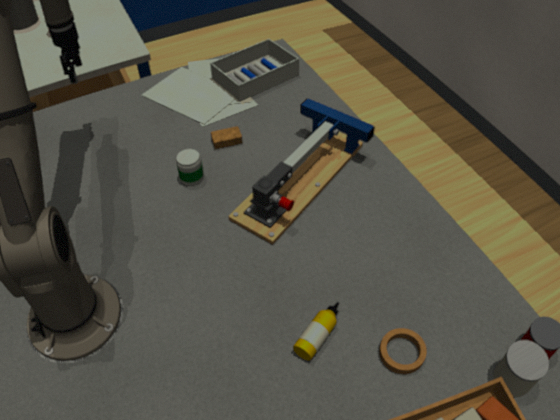

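View pics/top0.png

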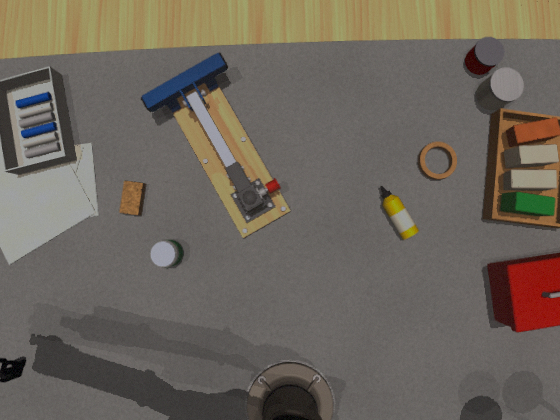

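```bash
cat > h.py <<'E'
import numpy as np, cv2
from scipy.spatial.transform import Rotation as R
def ray(f,uv,T=None):
    p=cv2.undistortPoints(np.array(uv,float).reshape(-1,1,2),f["mtx"],f["distortion"])[:,0]
    d=np.c_[p,np.ones(len(p))]
    if T is None:
        Rm=R.from_rotvec(f["rotation"]).as_matrix() if np.size(f["rotation"])==3 else f["rotation"]; o=f["position"]
    else: Rm=T[:3,:3]; o=T[:3,3]
    return np.asarray(o), d@Rm.T
def onz(f,uv,z,T=None):
    o,d=ray(f,uv,T); return o+d*((z-o[2])/d[:,2])[:,None]
def proj(f,P,T=None):
    if T is None:
        Rm=R.from_rotvec(f["rotation"]).as_matrix(); o=f["position"]
    else: Rm=T[:3,:3]; o=T[:3,3]
    P=np.atleast_2d(P); pc=(P-o)@Rm
    return cv2.projectPoints(pc,np.zeros(3),np.zeros(3),f["mtx"],f["distortion"])[0][:,0]
def tri(f1,p1,f2,p2):
    o1,d1=ray(f1,p1);o2,d2=ray(f2,p2)
    d1=d1[0]/np.linalg.norm(d1[0]);d2=d2[0]/np.linalg.norm(d2[0])
    A=np.c_[d1,-d2];s=np.linalg.lstsq(A,o2-o1,rcond=None)[0]
    a=o1+s[0]*d1;b=o2+s[1]*d2
    return (a+b)/2,np.linalg.norm(a-b)
def Ttool(o):
    T=np.eye(4);T[:3,:3]=R.from_rotvec(o["orientation"]).as_matrix();T[:3,3]=o["tcp_pos"];return T
def axis(mask):
    pts=np.argwhere(mask)[:,::-1].astype(float);c=pts.mean(0)
    w,v=np.linalg.eigh(np.cov((pts-c).T));d=v[:,1];t=(pts-c)@d
    return c+d*t.min(),c+d*t.max()
E
python3 - <<'E'
from bench import *
from h import *
import pickle
F={}
M={}
for c in ["side","top"]:
    F[c]=grab_frame(c)
    M[c]={}
    for l in ["bottle_center","latch_knob","coupler_mouth"]:
        m=cut_out(l,c)
        if m: M[c][l]=m[0]; print(c,l,m[0]["confidence"],m[0]["pixels"].sum(),np.array(m[0]["point"])*[560,420])
pickle.dump((F,M),open("f0.pkl","wb"))
for c in F:
    if "bottle_center" in M[c]:
        a=axis(M[c]["bottle_center"]["pixels"]);print(a,onz(F[c],a,0.025))
print(tri(F["side"],[265.9,196.1],F["top"],[249.1,197.9]))
E
```

```text
side bottle_center 0.56 1302 [316.176 337.596]
side latch_knob 0.74 147 [283.92  204.918]
side coupler_mouth 0.56 2000 [284.088 174.006]
top bottle_center 0.81 888 [394.912 216.888]
top latch_knob 0.6 136 [274.176 186.102]
top coupler_mouth 0.56 2081 [229.712 167.916]
(array([339.396922  , 304.58570535]), array([302.47765218, 358.32813125])) [[ 0.58396689 -0.26238516  0.025     ]
 [ 0.44437643 -0.34382403  0.025     ]]
(array([379.72419916, 189.17453769]), array([410.11294396, 237.19420373])) [[ 0.57656327 -0.25860299  0.025     ]
 [ 0.44451874 -0.33511121  0.025     ]]
(array([0.56116115, 0.09083306, 0.0679535 ]), np.float64(0.001592205829519219))
```

```bash
python3 - <<'E'
import cv2
a=cv2.imread("pics/top0.png");b=cv2.imread("pics/side0.png")
cv2.imwrite("pics/z1.png",cv2.resize(a[40:250,130:310],None,fx=2.8,fy=2.8,interpolation=cv2.INTER_CUBIC))
cv2.imwrite("pics/z2.png",cv2.resize(b[90:250,220:390],None,fx=3.6,fy=3.6,interpolation=cv2.INTER_CUBIC))
E
```

```text
(no output)
```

View pics/z1.png

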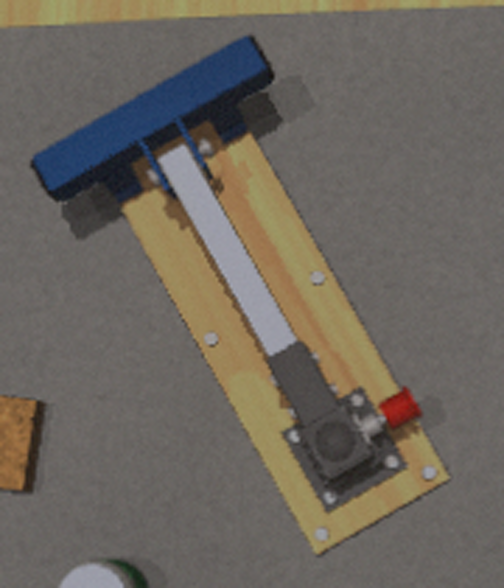

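View pics/z2.png

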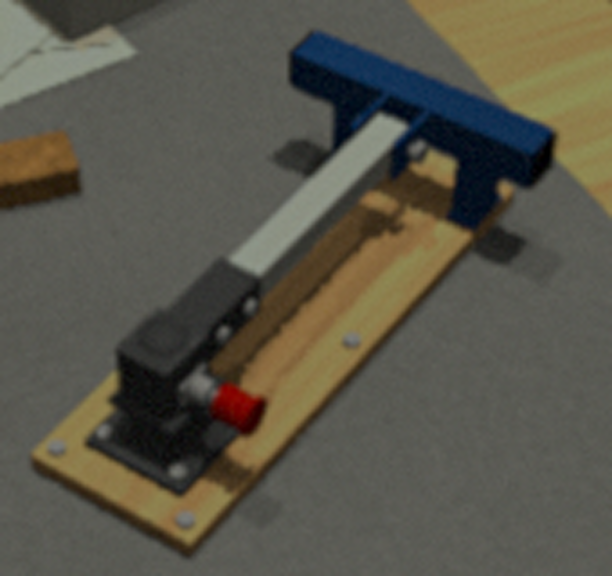

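```bash
python3 - <<'E'
from bench import r
from h import *
import pickle
F,M=pickle.load(open("f0.pkl","rb"))
t=F["top"]
print("tool R",np.round(Ttool(r.get_obs())[:3,:3],3).tolist())
z=lambda a:np.array(a)/2.8+[130,40]
L=onz(t,z([[130,215],[320,550],[250,140],[448,478]]),0.018);print(L)
for i in (0,2): d=L[i]-L[i+1];print(np.degrees(np.arctan2(d[1],d[0])))
tb=onz(t,z([[175,150],[270,353]]),0.115)
tr=onz(t,z([[197,150],[300,340]]),0.115)
for e in(tb,tr): d=e[0]-e[1];print(np.degrees(np.arctan2(d[1],d[0])))
print("coupler crown",onz(t,z([[338,440]]),0.128))
k=tri(F["side"],[283.9,204.9],t,[274.2,186.1]);print("knob",k,onz(t,[[274.2,186.1]],0.09),onz(F["side"],[[283.9,204.9]],.09))
ts=onz(t,[[382,188],[410,236]],.025);print(ts)
E
```

```text
tool R [[-0.0, 0.305, 0.952], [-0.0, 0.952, -0.305], [-1.0, -0.0, 0.0]]
[[ 0.79727648  0.29293771  0.018     ]
 [ 0.46047378  0.11125294  0.018     ]
 [ 0.86869594  0.17178359  0.018     ]
 [ 0.52625689 -0.01443072  0.018     ]]
28.34418854356457
28.536825554102123
23.775992035746476
26.94262706159266
coupler crown [[0.5572109  0.08170668 0.128     ]]
knob (array([0.58512262, 0.02490795, 0.0871348 ]), np.float64(0.00425767689764834)) [[0.58682958 0.02410051 0.09      ]] [[0.58194277 0.02316    0.09      ]]
[[ 0.57956095 -0.26492851  0.025     ]
 [ 0.44773174 -0.33495006  0.025     ]]
```

```bash
cat >> h.py <<'E'
def rel(o,p,Rm):
    T=Ttool(o)[:3,:3]
    return np.round((T.T@(np.array(p)-o["tcp_pos"]))*1000,1).tolist()+np.round(R.from_matrix(T.T@Rm).as_rotvec(),3).tolist()
def Rt(az,t):
    # tool down, camera side azimuth az (deg); leaning so the tool points t deg from down toward -az
    a=np.radians(az);b=np.array([np.cos(a),np.sin(a),0]);x=np.array([0,0,-1.]);z=-b;y=np.cross(z,x)
    t=np.radians(t);x2=np.cos(t)*x+np.sin(t)*z;z2=np.cos(t)*z-np.sin(t)*x
    return np.c_[x2,y,z2]
E
python3 - <<'E'
from bench import r
from h import *
o=r.get_obs()
print(rel(o,[.55,.25,.26],Rt(100,0)));print(rel(o,[.512,-.2995,.22],Rt(29.4,0)));print(rel(o,[.512,-.2995,.22],Rt(29.4,30)))
E
```

```text
[-28.7, -269.2, 447.6, 1.086, 0.0, 0.0]
[11.3, -804.1, 578.9, 2.319, 0.0, 0.0]
[11.3, -804.1, 578.9, 2.254, -0.263, -0.604]
```

Call:
apply_moves(commands=[[85, -29, -269, 448, 1.086, 0, 0], [85, -29, -269, 448, 1.086, 0, 0], [85, -29, -269, 448, 1.086, 0, 0], [85, -29, -269, 448, 1.086, 0, 0], [85, -29, -269, 448, 1.086, 0, 0], [85, -29, -269, 448, 1.086, 0, 0], [85, -29, -269, 448, 1.086, 0, 0], [85, -29, -269, 448, 1.086, 0, 0], [85, -29, -269, 448, 1.086, 0, 0], [85, 11, -804, 579, 2.319, 0, 0], [85, 11, -804, 579, 2.319, 0, 0], [85, 11, -804, 579, 2.319, 0, 0], [85, 11, -804, 579, 2.319, 0, 0], [85, 11, -804, 579, 2.319, 0, 0], [85, 11, -804, 579, 2.319, 0, 0], [85, 11, -804, 579, 2.319, 0, 0], [85, 11, -804, 579, 2.319, 0, 0], [85, 11, -804, 579, 2.319, 0, 0], [85, 11, -804, 579, 2.319, 0, 0]])

```text
clock: 3.5
tcp_pos: [0.5104, -0.1955, 0.2267]
orientation: [1.935, 0.507, -1.933]
contact_force: [0.2, -0.2, -0.4]
grip_width: 0.0853
```

```bash
python3 - <<'E'
from bench import r
from h import *
o=r.get_obs()
print(np.round(o["joints"],3),rel(o,[.512,-.2995,.2],Rt(29.4,0)),rel(o,[.512,-.2995,.18],Rt(29.4,30)))
E
```

```text
[-0.379  0.339  0.793  1.909 -0.285  1.008 -0.519] [26.7, 91.4, 49.6, -0.001, -0.001, -0.0] [46.7, 91.4, 49.6, -0.001, -0.524, -0.0]
```

Call:
apply_moves(commands=[[85, 27, 91, 50, 0, -0.15, 0], [85, 27, 91, 50, 0, -0.3, 0], [85, 27, 91, 50, 0, -0.52, 0], [85, 27, 91, 50, 0, -0.52, 0], [85, 27, 91, 50, 0, -0.52, 0], [85, 27, 91, 50, 0, -0.52, 0]])

```text
clock: 4.1
tcp_pos: [0.5113, -0.2977, 0.1994]
orientation: [1.343, 0.352, -2.314]
contact_force: [-0.4, -0.9, 0.7]
grip_width: 0.085
```

```bash
python3 - <<'E'
from bench import *
from h import *
o=r.get_obs()
print(np.round(o["joints"],3),np.round(o["qvel"],2),np.round(o["tcp_pos"],4),rel(o,[.512,-.2995,.2],Rt(29.4,30)))
f=grab_frame("wrist");cv2.imwrite("pics/w1.png",f["pixels"][:,:,::-1])
T=Ttool(o)@f["T_tool_cam"]
m=cut_out("bottle_center","wrist")
for d in m[:1]:
    a=axis(d["pixels"]);print(d["confidence"],a,onz(f,a,.025,T))
p=pinpoint("bottle_center","wrist")
for d in p[:1]: u=np.array(d["point"])*[560,420];print(d["confidence"],u,onz(f,[u],.025,T))
E
```

```text
[-0.307  0.721  0.848  1.628 -0.093  1.298 -0.539] [ 0.01 -0.04  0.02  0.02  0.01 -0.    0.  ] [ 0.5113 -0.2977  0.1994] [-0.4, 1.9, 0.6, -0.0, -0.005, 0.0]
0.62 (array([282.21912366,  -0.30210523]), array([279.77097457, 168.0984341 ])) [[ 0.5583114  -0.27592082  0.025     ]
 [ 0.43318472 -0.34564441  0.025     ]]
0.88 [280.504  65.604] [[ 0.51968692 -0.2968217   0.025     ]]
```

View pics/w1.png

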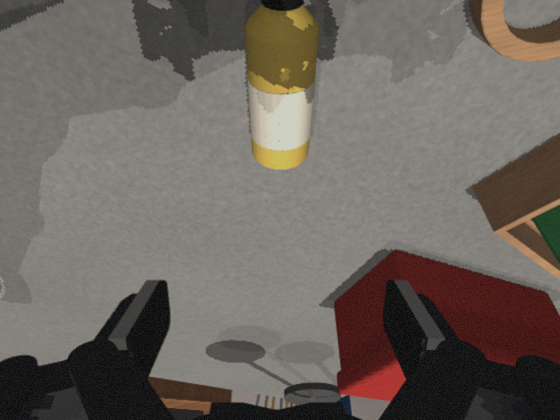

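```bash
python3 - <<'E'
from bench import *
from h import *
o=r.get_obs()
print(rel(o,[.5045,-.304,.0118],Rt(29.4,30)))
E
```

```text
[168.1, 1.8, -86.4, -0.002, -0.006, 0.001]
```

Call:
apply_moves(commands=[[85, 40, 2, -86, 0, 0, 0], [85, 70, 2, -86, 0, 0, 0], [85, 105, 2, -86, 0, 0, 0], [85, 135, 2, -86, 0, 0, 0], [85, 160, 2, -86, 0, 0, 0], [85, 168, 2, -86, 0, 0, 0], [85, 168, 2, -86, 0, 0, 0], [85, 168, 2, -86, 0, 0, 0], [30, 168, 2, -86, 0, 0, 0], [30, 168, 2, -86, 0, 0, 0], [30, 168, 2, -86, 0, 0, 0], [30, 168, 2, -86, 0, 0, 0], [30, 168, 2, -86, 0, 0, 0], [30, 168, 2, -86, 0, 0, 0]], force=30)

```text
clock: 5.65
tcp_pos: [0.5059, -0.3037, 0.0119]
orientation: [1.343, 0.352, -2.313]
contact_force: [1.6, 1.9, 6.4]
grip_width: 0.0487
```

```bash
python3 - <<'E'
from bench import *
from h import *
o=r.get_obs()
for t in (30,0,-30,-60):
    Rm=Rt(29.4+(30-t)/90*20,t)
    print(t,rel(o,np.array([.512,-.29,.16])+Rm[:,0]*.0187,Rm))
E
```

```text
30 [-115.9, -8.8, 63.0, -0.0, -0.005, -0.001]
0 [-118.4, -8.8, 53.7, -0.113, 0.518, 0.029]
-30 [-125.1, -11.0, 47.0, -0.243, 1.038, -0.002]
-60 [-134.1, -14.3, 45.1, -0.373, 1.549, -0.102]
```

Call:
apply_moves(commands=[[30, -40, 0, 20, 0, 0, 0], [30, -80, -4, 40, 0, 0, 0], [30, -116, -9, 63, 0, 0, 0], [30, -117, -9, 60, -0.03, 0.13, 0], [30, -118, -9, 57, -0.06, 0.26, 0], [30, -118, -9, 55, -0.09, 0.39, 0.02], [30, -118, -9, 54, -0.113, 0.518, 0.029], [30, -120, -9, 52, -0.145, 0.65, 0.02], [30, -122, -10, 50, -0.18, 0.78, 0.01], [30, -123, -10, 48, -0.21, 0.91, 0], [30, -125, -11, 47, -0.243, 1.038, 0], [30, -125, -11, 47, -0.243, 1.038, 0], [30, -125, -11, 47, -0.243, 1.038, 0]], force=40)

```text
clock: 6.95
tcp_pos: [0.517, -0.2844, 0.1423]
orientation: [2.276, 0.887, -1.321]
contact_force: [-0.0, 0.6, -2.1]
grip_width: 0.0487
```

```bash
python3 - <<'E'
from bench import *
from h import *
o=r.get_obs()
print(np.round(o["joints"],3),np.round(o["qvel"],2),np.round(o["tcp_pos"],4),o["grip_width"])
f=grab_frame("side");cv2.imwrite("pics/s1.png",f["pixels"][:,:,::-1])
Rm=Rt(49.4,-60);print(rel(o,np.array([.512,-.29,.16])+Rm[:,0]*.0187,Rm))
E
```

```text
[ 0.43   0.468  0.308  1.962 -0.897  0.89   0.515] [-0.07 -0.   -0.01 -0.02 -0.    0.    0.  ] [ 0.517  -0.2844  0.1423] 0.04874610511580708
[-2.9, -1.2, -11.6, -0.088, 0.527, -0.085]
```

View pics/s1.png

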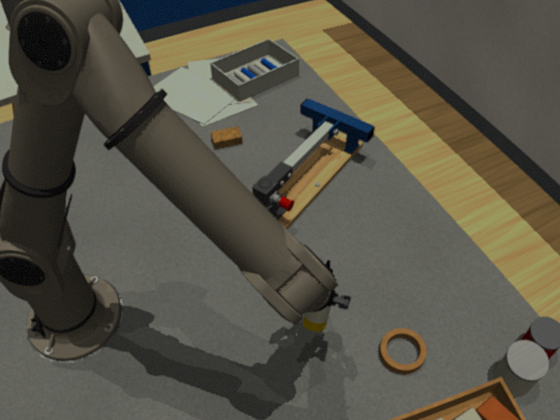

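Call:
apply_moves(commands=[[30, -1, 0, -4, -0.03, 0.13, -0.02], [30, -1, -1, -7, -0.05, 0.26, -0.04], [30, -2, -1, -10, -0.07, 0.4, -0.06], [30, -3, -1, -12, -0.088, 0.527, -0.085], [30, -3, -1, -12, -0.088, 0.527, -0.085], [30, -3, -1, -12, -0.088, 0.527, -0.085]])

```text
clock: 7.6
tcp_pos: [0.5247, -0.2754, 0.1506]
orientation: [2.576, 1.195, -0.691]
contact_force: [0.8, -0.6, -1.9]
grip_width: 0.0485
```

```bash
python3 - <<'E'
from bench import *
from h import *
o=r.get_obs()
print(np.round(o["joints"],3),np.round(o["qvel"],2),np.round(o["tcp_pos"],4),np.round(Ttool(o)[:3,:3],3).tolist())
f=grab_frame("side");cv2.imwrite("pics/s2.png",f["pixels"][200:420,200:500,::-1].repeat(2,0).repeat(2,1))
f=grab_frame("wrist");cv2.imwrite("pics/w2.png",f["pixels"][:,:,::-1])
Rm=Rt(49.4,-60);print(rel(o,np.array([.512,-.29,.16])+Rm[:,0]*.0187,Rm))
E
```

```text
[ 0.771  0.678  0.118  1.897 -1.194  1.274  0.993] [-0.01 -0.04 -0.01  0.   -0.01  0.01  0.01] [ 0.5247 -0.2754  0.1506] [[0.559, 0.764, -0.323], [0.661, -0.646, -0.382], [-0.501, 0.0, -0.866]]
[-2.8, -0.2, 1.6, 0.003, 0.001, 0.006]
```

View pics/s2.png

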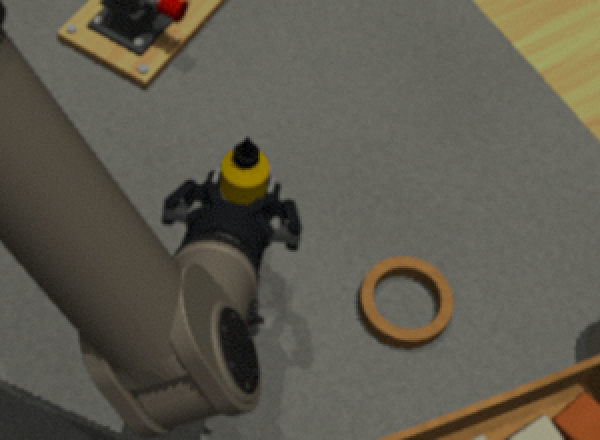

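View pics/w2.png

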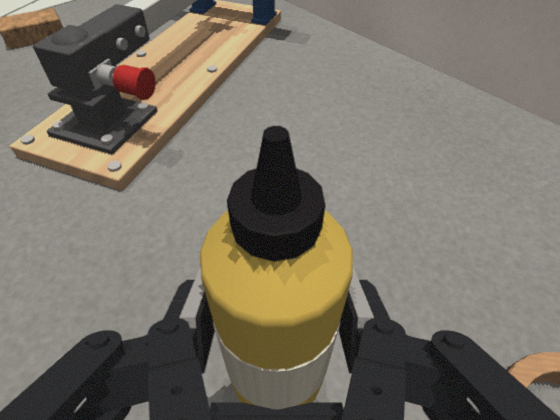

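```bash
python3 - <<'E'
from bench import *
from h import *
o=r.get_obs()
f=grab_frame("wrist");T=f["T_tool_cam"]
for off in (15,18.7,22):
  for a in (25,30,35):
    b=np.array([-np.sin(np.radians(a)),0,-np.cos(np.radians(a))])
    for s in (.078,.083,.088):
        print(off,a,s,proj(f,[[-off/1000,0,0]+b*s, [-off/1000,0,0]+b*(s-.0215)],T).round(0).tolist())
Rm=Rt(49.4,-60);print(rel(o,o["tcp_pos"]+[0,0,-.1],Ttool(o)[:3,:3]))
E
```

```text
15 25 0.078 [[274.0, 126.0], [274.0, 192.0]]
15 25 0.083 [[274.0, 108.0], [274.0, 179.0]]
15 25 0.088 [[274.0, 87.0], [274.0, 164.0]]
15 30 0.078 [[274.0, 143.0], [274.0, 205.0]]
15 30 0.083 [[274.0, 125.0], [274.0, 192.0]]
15 30 0.088 [[274.0, 106.0], [274.0, 179.0]]
15 35 0.078 [[274.0, 164.0], [274.0, 219.0]]
15 35 0.083 [[274.0, 148.0], [274.0, 208.0]]
15 35 0.088 [[274.0, 129.0], [274.0, 196.0]]
18.7 25 0.078 [[274.0, 128.0], [274.0, 196.0]]
18.7 25 0.083 [[274.0, 109.0], [274.0, 182.0]]
18.7 25 0.088 [[274.0, 88.0], [274.0, 167.0]]
18.7 30 0.078 [[274.0, 146.0], [274.0, 209.0]]
18.7 30 0.083 [[274.0, 127.0], [274.0, 196.0]]
18.7 30 0.088 [[274.0, 107.0], [274.0, 183.0]]
18.7 35 0.078 [[274.0, 168.0], [274.0, 224.0]]
18.7 35 0.083 [[274.0, 151.0], [274.0, 213.0]]
18.7 35 0.088 [[274.0, 132.0], [274.0, 201.0]]
22 25 0.078 [[274.0, 130.0], [274.0, 200.0]]
22 25 0.083 [[274.0, 110.0], [274.0, 186.0]]
22 25 0.088 [[274.0, 88.0], [274.0, 170.0]]
22 30 0.078 [[274.0, 148.0], [274.0, 214.0]]
22 30 0.083 [[274.0, 129.0], [274.0, 200.0]]
22 30 0.088 [[274.0, 108.0], [274.0, 186.0]]
22 35 0.078 [[274.0, 171.0], [274.0, 229.0]]
22 35 0.083 [[274.0, 154.0], [274.0, 218.0]]
22 35 0.088 [[274.0, 134.0], [274.0, 205.0]]
[50.0, -0.4, 86.6, 0.0, 0.0, 0.0]
```

Call:
apply_moves(commands=[[30, 15, 0, 26, 0, 0, 0], [30, 29, 0, 50, 0, 0, 0], [30, 38, 0, 66, 0, 0, 0], [30, 41, 0, 71, 0, 0, 0], [30, 42, 0, 73, 0, 0, 0], [30, 42, 0, 73, 0, 0, 0]])

```text
clock: 8.35
tcp_pos: [0.5246, -0.277, 0.0683]
orientation: [2.578, 1.191, -0.685]
contact_force: [-0.1, 0.4, -2.8]
grip_width: 0.0488
```

Call:
apply_moves(commands=[[30, 1, 0, 1.7, 0, 0, 0], [30, 1.5, 0, 2.6, 0, 0, 0], [30, 2, 0, 3.5, 0, 0, 0], [30, 2, 0, 3.5, 0, 0, 0]])

```text
clock: 8.75
tcp_pos: [0.5247, -0.2774, 0.0661]
orientation: [2.581, 1.191, -0.679]
contact_force: [-2.9, -1.4, 11.0]
grip_width: 0.0486
```

Call:
apply_moves(commands=[[30, -0.5, 0, -0.8, 0, 0, 0], [60, -0.5, 0, -0.8, 0, 0, 0], [85, -0.5, 0, -0.8, 0, 0, 0], [85, -0.5, 0, -0.8, 0, 0, 0], [85, -0.5, 0, -0.8, 0, 0, 0], [85, -0.5, 0, -0.8, 0, 0, 0], [85, -15, 0, -0.8, 0, 0, 0], [85, -35, 0, -0.8, 0, 0, 0], [85, -70, 0, -0.8, 0, 0, 0], [85, -110, 0, -0.8, 0, 0, 0], [85, -120, 0, -0.8, 0, 0, 0], [85, -120, 0, -0.8, 0, 0, 0]])

```text
clock: 9.95
tcp_pos: [0.4548, -0.3597, 0.1247]
orientation: [2.58, 1.183, -0.688]
contact_force: [0.3, 0.7, -1.0]
grip_width: 0.0851
```

```bash
python3 - <<'E'
from bench import *
from h import *
o=r.get_obs()
print(o["clock"],np.round(o["joints"],3),np.round(o["tcp_pos"],4))
f=grab_frame("wrist");cv2.imwrite("pics/w3.png",f["pixels"][:,:,::-1])
f=grab_frame("side");cv2.imwrite("pics/s3.png",f["pixels"][:,:,::-1])
E
```

```text
9.95 [ 0.904  0.763  0.178  1.814 -1.102  1.386  1.064] [ 0.4548 -0.3597  0.1247]
```

View pics/w3.png

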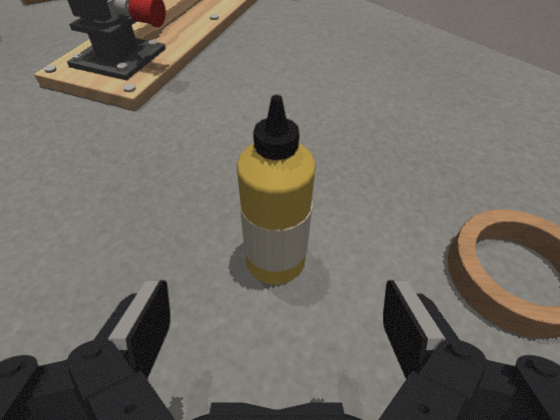

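View pics/s3.png

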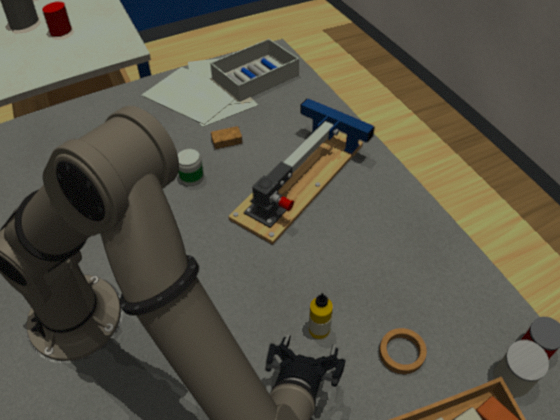

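```bash
python3 - <<'E'
from bench import *
from h import *
o=r.get_obs()
print(rel(o,o["tcp_pos"]+[-.01,0.0,.17],Ttool(o)[:3,:3]),rel(o,o["tcp_pos"]+[0.01,0.05,.18],Rt(70,-30)))
print(rel(o,[.585,.024,.26],Rt(118.4,0)))
E
```

```text
[-90.1, -7.2, -144.3, 0.0, 0.0, 0.0] [-50.8, -24.3, -178.4, -0.252, -0.521, -0.257]
[255.3, -148.0, -303.7, -1.082, -0.915, -0.63]
```

Call:
apply_moves(commands=[[85, -30, -2, -45, 0, 0, 0], [85, -60, -5, -95, 0, 0, 0], [85, -90, -7, -144, 0, 0, 0], [85, -90, -7, -144, 0, 0, 0], [85, -51, -24, -178, -0.252, -0.521, -0.257], [85, -51, -24, -178, -0.252, -0.521, -0.257], [85, -51, -24, -178, -0.252, -0.521, -0.257], [85, 255, -148, -304, -1.082, -0.915, -0.63], [85, 255, -148, -304, -1.082, -0.915, -0.63], [85, 255, -148, -304, -1.082, -0.915, -0.63], [85, 255, -148, -304, -1.082, -0.915, -0.63], [85, 255, -148, -304, -1.082, -0.915, -0.63], [85, 255, -148, -304, -1.082, -0.915, -0.63], [85, 255, -148, -304, -1.082, -0.915, -0.63], [85, 255, -148, -304, -1.082, -0.915, -0.63], [85, 255, -148, -304, -1.082, -0.915, -0.63], [85, 255, -148, -304, -1.082, -0.915, -0.63], [85, 255, -148, -304, -1.082, -0.915, -0.63]])

```text
clock: 11.85
tcp_pos: [0.5845, 0.0214, 0.2598]
orientation: [0.84, 1.403, -0.841]
contact_force: [0.1, -0.0, 1.0]
grip_width: 0.0851
```

```bash
python3 - <<'E'
from bench import *
from h import *
o=r.get_obs()
print(o["clock"],np.round(o["joints"],3),np.round(o["qvel"],2),np.round(o["tcp_pos"],4),rel(o,[.585,.024,.26],Rt(118.4,0)))
f=grab_frame("wrist");cv2.imwrite("pics/w4.png",f["pixels"][:,:,::-1])
T=Ttool(o)@f["T_tool_cam"]
m=cut_out("latch_knob","wrist"); p=pinpoint("latch_knob","wrist")
for d in m[:2]: u=np.array(d["point"])*[560,420];print(d["confidence"],d["pixels"].sum(),u,onz(f,[u],.088,T))
for d in p[:2]: u=np.array(d["point"])*[560,420];print(d["confidence"],u,onz(f,[u],.088,T))
E
```

```text
11.85 [-0.111  0.305 -0.04   1.742  0.014  1.096  0.336] [ 0.01 -0.01  0.   -0.    0.    0.   -0.  ] [0.5845 0.0214 0.2598] [-0.2, 1.7, -2.1, -0.004, -0.0, 0.001]
0.56 1370 [282.408 177.996] [[0.58842516 0.02626683 0.088     ]]
0.69 [280.672 174.09 ] [[0.58549459 0.02857915 0.088     ]]
```

View pics/w4.png

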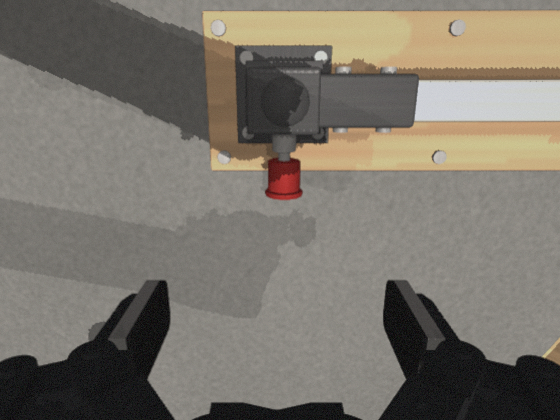

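```bash
python3 - <<'E'
from bench import *
from h import *
o=r.get_obs()
f=grab_frame("wrist");T=Ttool(o)@f["T_tool_cam"]
cv2.imwrite("pics/w4z.png",cv2.resize(f["pixels"][120:220,230:340,::-1],None,fx=6,fy=6))
kx=np.array([np.cos(np.radians(28.4)),np.sin(np.radians(28.4))]);ky=np.array([-kx[1],kx[0]])
for u,z in (([284.5,197.5],.1045),([284.5,160],.102),([267.5,170],.09),([301,170],.09),([284.5,198.5],.1),([285,102],.128),([415,101],.115)):
    P=onz(f,[u],z,T)[0];print(u,P.round(4),"kx,ky",(P[:2]@kx).round(4),(P[:2]@ky).round(4))
E
```

```text
[284.5, 197.5] [0.5962 0.0162 0.1045] kx,ky 0.5321 -0.2693
[284.5, 160] [0.5815 0.0433 0.102 ] kx,ky 0.5321 -0.2385
[267.5, 170] [0.5743 0.027  0.09  ] kx,ky 0.518 -0.2494
[301, 170] [0.5992 0.0403 0.09  ] kx,ky 0.5463 -0.2496
[284.5, 198.5] [0.5973 0.0143 0.1   ] kx,ky 0.5322 -0.2716
[285, 102] [0.5592 0.084  0.128 ] kx,ky 0.5318 -0.1921
[415, 101] [0.6432 0.1289 0.115 ] kx,ky 0.6271 -0.1926
```

View pics/w4z.png

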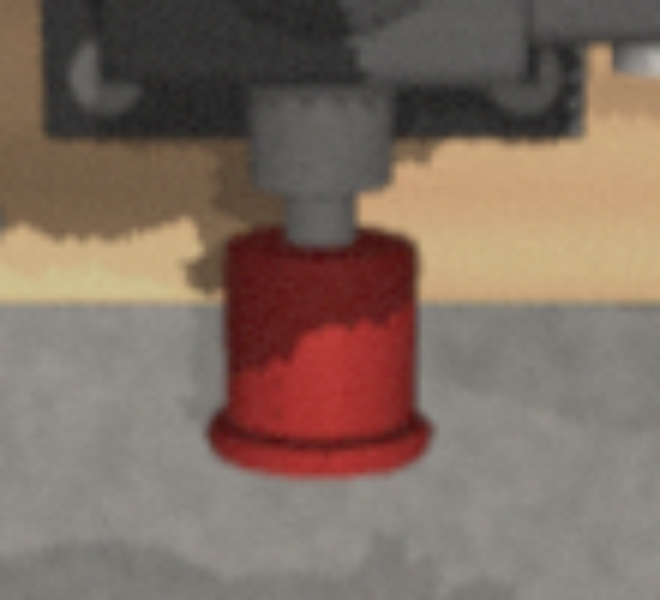

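```bash
python3 - <<'E'
from bench import *
from h import *
o=r.get_obs()
print(rel(o,[.5867,.0335,.069],Rt(118.4,0)))
E
```

```text
[191.2, 7.1, -9.3, -0.003, -0.0, 0.0]
```

Call:
apply_moves(commands=[[60, 40, 7, -9, -0.003, 0, 0], [60, 80, 7, -9, -0.003, 0, 0], [60, 115, 7, -9, -0.003, 0, 0], [60, 145, 7, -9, -0.003, 0, 0], [60, 170, 7, -9, -0.003, 0, 0], [60, 185, 7, -9, -0.003, 0, 0], [60, 191, 7, -9, -0.003, 0, 0], [60, 191, 7, -9, -0.003, 0, 0], [60, 191, 7, -9, -0.003, 0, 0]])

```text
clock: 12.95
tcp_pos: [0.5878, 0.035, 0.0703]
orientation: [0.835, 1.404, -0.833]
contact_force: [-1.0, 1.0, 1.3]
grip_width: 0.0597
```

```bash
python3 - <<'E'
from bench import *
from h import *
o=r.get_obs()
print(o["clock"],np.round(o["tcp_pos"],4),rel(o,[.5867,.0335,.069],Rt(118.4,0)))
f=grab_frame("wrist");cv2.imwrite("pics/w5.png",f["pixels"][:,:,::-1])
f=grab_frame("side");cv2.imwrite("pics/s5.png",cv2.resize(f["pixels"][120:270,200:400,::-1],None,fx=4,fy=4))
E
```

```text
12.95 [0.5878 0.035  0.0703] [1.3, -1.7, 0.8, 0.003, 0.001, -0.002]
```

View pics/w5.png

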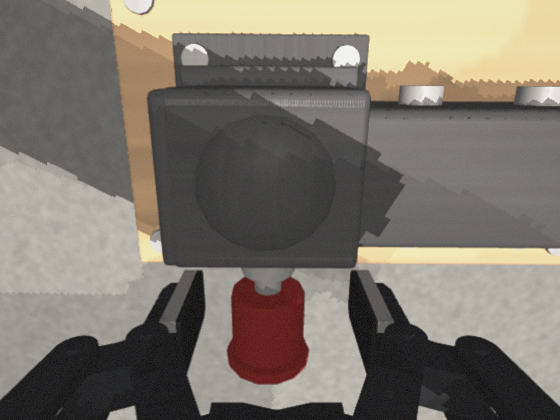

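View pics/s5.png

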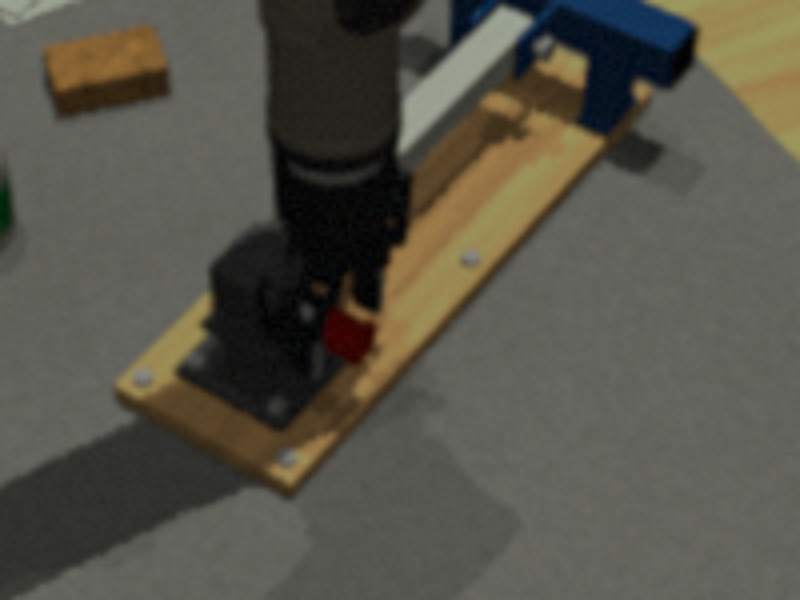

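```bash
python3 - <<'E'
from bench import *
from h import *
o=r.get_obs()
f=grab_frame("wrist");T=Ttool(o)@f["T_tool_cam"]
cv2.imwrite("pics/w5z.png",cv2.resize(f["pixels"][240:400,150:400,::-1],None,fx=3,fy=3))
kx=np.array([np.cos(np.radians(28.4)),np.sin(np.radians(28.4))]);ky=np.array([-kx[1],kx[0]])
print("tcp",o["tcp_pos"][:2]@kx,o["tcp_pos"][:2]@ky)
for n in (-.2525,-.2545,-.2565):
    C=np.r_[.529*kx+n*ky,.088];K=np.r_[ky,0];Z=np.array([0,0,1.])
    P=np.array([C-.013*K+.0165*Z,C-.008*K+.0165*Z,C-.008*K+.014*Z,C+.013*K+.014*Z,C+.021*K+.01*Z,np.r_[.529*kx-.192*ky,.128]])
    print(n,proj(f,P,T).round(0).tolist())
E
```

```text
tcp 0.5338005705094897 -0.24862150984486242
-0.2525 [[261.0, 376.0], [261.0, 364.0], [261.0, 359.0], [260.0, 308.0], [260.0, 281.0], [254.0, 196.0]]
-0.2545 [[261.0, 380.0], [261.0, 369.0], [261.0, 364.0], [260.0, 313.0], [260.0, 286.0], [254.0, 196.0]]
-0.2565 [[261.0, 385.0], [261.0, 373.0], [261.0, 368.0], [260.0, 318.0], [260.0, 291.0], [254.0, 196.0]]
```

View pics/w5z.png

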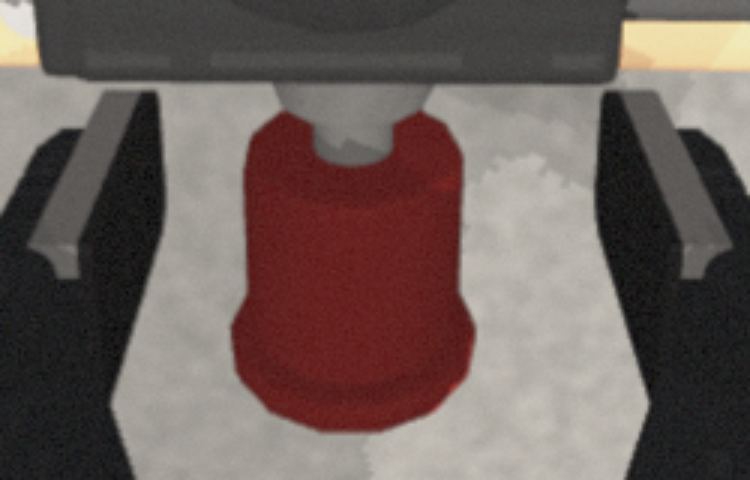

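Call:
apply_moves(commands=[[60, 1, -2.5, 1, 0, 0, 0], [60, 1, -2.5, 1, 0, 0, 0], [15, 1, -2.5, 1, 0, 0, 0], [15, 1, -2.5, 1, 0, 0, 0], [15, 1, -2.5, 1, 0, 0, 0], [15, 1, -2.5, 1, 0, 0, 0], [15, 1, -2.5, 1, 0, 0, 0], [15, 1, -2.5, 1, 0, 0, 0]], force=70)

```text
clock: 13.9
tcp_pos: [0.5851, 0.033, 0.0684]
orientation: [0.834, 1.405, -0.834]
contact_force: [-1.9, -0.5, 4.6]
grip_width: 0.0262
```

```bash
python3 - <<'E'
from bench import *
from h import *
o=r.get_obs()
print(np.round(o["contact_force"],1),np.round(o["tcp_pos"],4),o["grip_width"])
f=grab_frame("wrist");cv2.imwrite("pics/w6z.png",cv2.resize(f["pixels"][240:400,150:400,::-1],None,fx=3,fy=3))
E
```

```text
[-1.9 -0.5  4.6] [0.5851 0.033  0.0684] 0.026223463129696048
```

View pics/w6z.png

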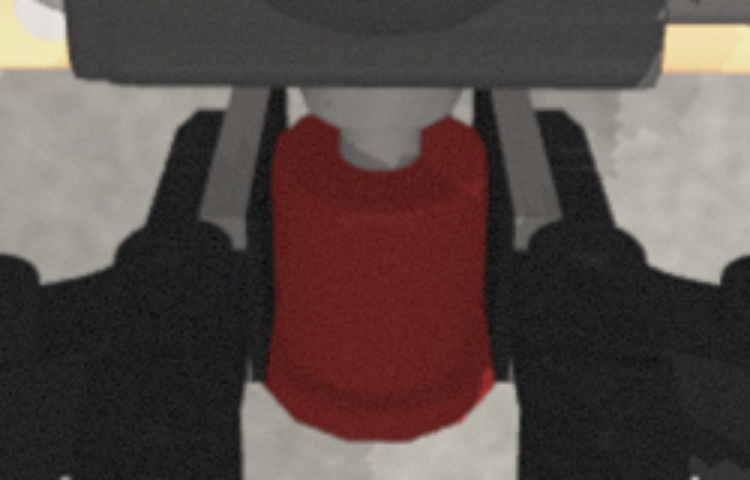

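Call:
apply_moves(commands=[[15, 0, 0, 3, 0, 0, 0], [15, 0, 0, 6, 0, 0, 0], [15, 0, 0, 9, 0, 0, 0], [15, 0, 0, 11, 0, 0, 0], [15, 0, 0, 12.5, 0, 0, 0], [15, 0, 0, 12.5, 0, 0, 0], [15, 0, 0, 12.5, 0, 0, 0]])

```text
clock: 14.65
tcp_pos: [0.5892, 0.0254, 0.0684]
orientation: [0.833, 1.411, -0.832]
contact_force: [-7.8, 6.3, 10.9]
grip_width: 0.0263
```

```bash
python3 - <<'E'
from bench import *
from h import *
o=r.get_obs()
f=grab_frame("wrist");cv2.imwrite("pics/w7z.png",cv2.resize(f["pixels"][200:400,150:400,::-1],None,fx=3,fy=3))
kx=np.array([np.cos(np.radians(28.4)),np.sin(np.radians(28.4)),0]);ky=np.array([-kx[1],kx[0],0])
F=o["contact_force"];print(F@kx,F@ky,F[2],o["tcp_pos"]@ky,o["tcp_pos"]@kx,np.array([.5851,.033,.0684])@ky)
E
```

```text
-3.8850894275979133 9.268498904868965 10.910071162633745 -0.2578744786454912 0.5303307319900622 -0.24925932182241967
```

View pics/w7z.png

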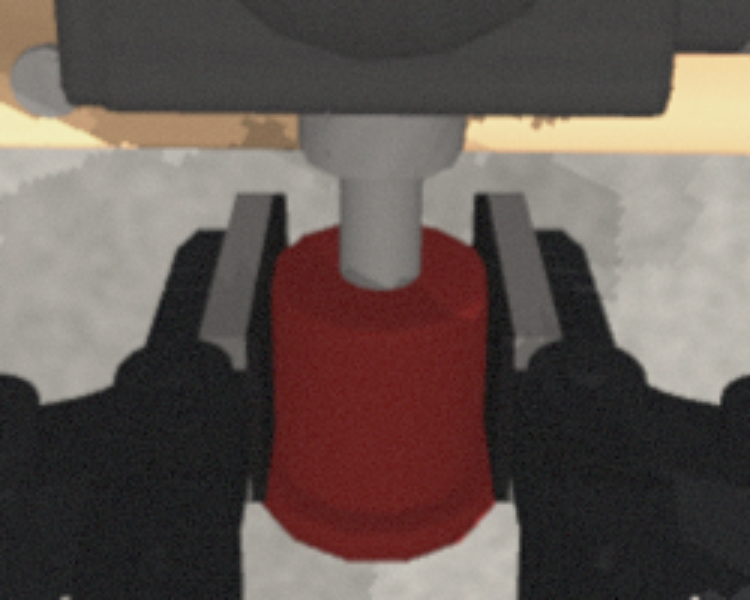

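Call:
apply_moves(commands=[[15, 0, 0, 2, 0, 0, 0], [15, 0, 0, 4, 0, 0, 0], [15, 0, 0, 5, 0, 0, 0], [15, 0, 0, 5, 0, 0, 0], [15, 0, 0, 5, 0, 0, 0]])

```text
clock: 15.2
tcp_pos: [0.5912, 0.0215, 0.0683]
orientation: [0.833, 1.412, -0.832]
contact_force: [-9.5, 7.9, 11.7]
grip_width: 0.026
```

```bash
python3 - <<'E'
from bench import *
from h import *
o=r.get_obs()
kx=np.array([np.cos(np.radians(28.4)),np.sin(np.radians(28.4)),0]);ky=np.array([-kx[1],kx[0],0])
F=o["contact_force"];print(F@kx,F@ky,F[2],o["tcp_pos"]@ky,o["tcp_pos"]@kx,o["tcp_pos"])
E
```

```text
-4.639751577460517 11.449793381110641 11.717938425131932 -0.26227056899965984 0.5303081732646279 [0.59122706 0.02152147 0.06833561]
```

```bash
python3 - <<'E'
import numpy as np
x,z=-.3014,-.0317
for t in np.arange(.03,.391,.03): print(round(t,2),round(-1000*(-x*np.sin(t)+z*np.cos(t)-z),1),round(1000*(x*np.cos(t)+z*np.sin(t)-x),1))
E
```

```text
0.03 -9.1 -0.8
0.06 -18.1 -1.4
0.09 -27.2 -1.6
0.12 -36.3 -1.6
0.15 -45.4 -1.4
0.18 -54.5 -0.8
0.21 -63.5 0.0
0.24 -72.6 1.1
0.27 -81.5 2.5
0.3 -90.5 4.1
0.33 -99.4 6.0
0.36 -108.2 8.2
0.39 -117.0 10.6
```

First a short part of the arc, checking the force.

Call:
apply_moves(commands=[[15, -4.5, -0.4, 0, 0, 0, -0.015], [15, -9, -0.8, 0, 0, 0, -0.03], [15, -13.5, -1.1, 0, 0, 0, -0.045], [15, -18, -1.4, 0, 0, 0, -0.06], [15, -18, -1.4, 0, 0, 0, -0.06]])

```text
clock: 15.7
tcp_pos: [0.5894, 0.0218, 0.0847]
orientation: [0.794, 1.445, -0.878]
contact_force: [-4.9, 9.8, -3.8]
grip_width: 0.026
```

```bash
cat > st.py <<'E'
from bench import *
from h import *
o=r.get_obs()
kx=np.array([np.cos(np.radians(28.4)),np.sin(np.radians(28.4)),0]);ky=np.array([-kx[1],kx[0],0])
F=o["contact_force"];p=o["tcp_pos"]
Rm=Ttool(o)[:3,:3]; t=np.arctan2(-Rm[:,0]@kx,-Rm[2,0])
print(o["clock"],"F",(F@kx).round(1),(F@ky).round(1),F[2].round(1),"pos kx,ky,z",(p@kx).round(4),(p@ky).round(4),p[2].round(4),"tilt",t.round(3),o["grip_width"].round(4))
# angle of TCP about hinge
v=np.array([p@kx-.8317,p[2]-.1]);a=np.arctan2(v[1],-v[0]);print("radius",np.hypot(*v).round(4),"arc",(a-np.arctan2(-.0317,.3014)).round(3),"q",np.round(o["joints"],2))
E
python3 st.py
```

```text
Traceback (most recent call last):
  File "st.py", line 7, in <module>
    print(o["clock"],"F",(F@kx).round(1),(F@ky).round(1),F[2].round(1),"pos kx,ky,z",(p@kx).round(4),(p@ky).round(4),p[2].round(4),"tilt",t.round(3),o["grip_width"].round(4))
                                                                                                                                                     ^^^^^^^^^^^^^^^^^^^^^
AttributeError: 'float' object has no attribute 'round'
```

Call:
apply_moves(commands=[[15, -4.5, -0.4, 0, 0, 0, -0.015], [15, -13.5, -1.1, 0, 0, 0, -0.045], [15, -22.6, -1.5, 0, 0, 0, -0.075], [15, -31.7, -1.6, 0, 0, 0, -0.105], [15, -40.8, -1.5, 0, 0, 0, -0.135], [15, -50, -1.1, 0, 0, 0, -0.165], [15, -59, -0.4, 0, 0, 0, -0.195], [15, -63.5, 0, 0, 0, 0, -0.21], [15, -63.5, 0, 0, 0, 0, -0.21]])

```text
clock: 16.6
tcp_pos: [0.5925, 0.0233, 0.1478]
orientation: [0.649, 1.549, -1.038]
contact_force: [-8.3, 7.6, -4.0]
grip_width: 0.0261
```

```bash
sed -i 's/o\["grip_width"\].round(4)/o["grip_width"]/' st.py; python3 st.py
```

```text
16.6 F -3.7 10.7 -4.0 pos kx,ky,z 0.5323 -0.2613 0.1478 tilt 0.275 0.026144325966681023
radius 0.3032 arc 0.263 q [-0.19  0.57 -0.    1.64  0.08  1.2   0.27]
```

Call:
apply_moves(commands=[[15, -6, -0.5, 0, 0, 0, -0.02], [15, -12, -1, 0, 0, 0, -0.04], [15, -18.1, -1.4, 0, 0, 0, -0.06], [15, -24.2, -1.5, 0, 0, 0, -0.08], [15, -29, -1.6, 0, 0, 0, -0.095], [15, -29, -1.6, 0, 0, 0, -0.095], [15, -29, -1.6, 0, 0, 0, -0.095], [15, -29, -1.6, 0, 0, 0, -0.095], [15, -29, -1.6, 0, 0, 0, -0.095]])

```text
clock: 17.5
tcp_pos: [0.5977, 0.026, 0.1759]
orientation: [0.581, 1.593, -1.108]
contact_force: [-8.9, 7.3, -3.1]
grip_width: 0.026
```

```bash
python3 st.py; python3 - <<'E'
from bench import *
from h import *
for c in ("side","top","wrist"):
    f=grab_frame(c);a=f["pixels"][:,:,::-1]
    cv2.imwrite(f"pics/{c}9.png",a)
    for l in ("coupler_mouth","ball_top","latch_knob"):
        print(c,l,[(np.round(np.array(d["point"])*[560,420],1).tolist(),round(d["confidence"],2)) for d in pinpoint(l,c)[:1]])
    if c=="side": cv2.imwrite("pics/side9z.png",cv2.resize(a[90:270,210:400],None,fx=4,fy=3.3))
E
```

```text
17.5 F -4.3 10.7 -3.1 pos kx,ky,z 0.5381 -0.2614 0.1759 tilt 0.37 0.026013475247199193
radius 0.3032 arc 0.358 q [-0.21  0.6   0.01  1.54  0.1   1.36  0.27]
side coupler_mouth [([265.9, 163.6], 0.74)]
side ball_top [([264.9, 183.6], 0.59)]
side latch_knob [([227.7, 138.9], 0.68)]
top coupler_mouth []
top ball_top []
top latch_knob [([273.1, 173.4], 0.48)]
wrist coupler_mouth []
wrist ball_top []
wrist latch_knob [([272.8, 318.5], 0.76)]
```

View pics/side9.png

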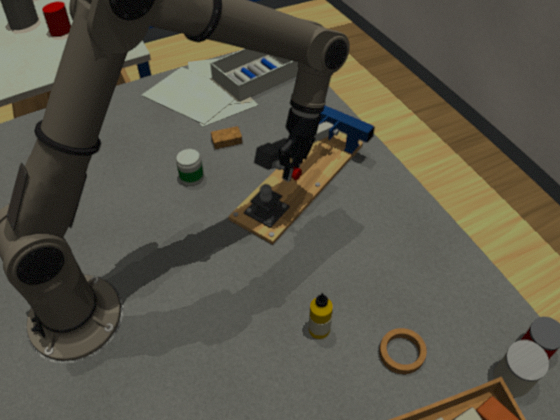

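View pics/side9z.png

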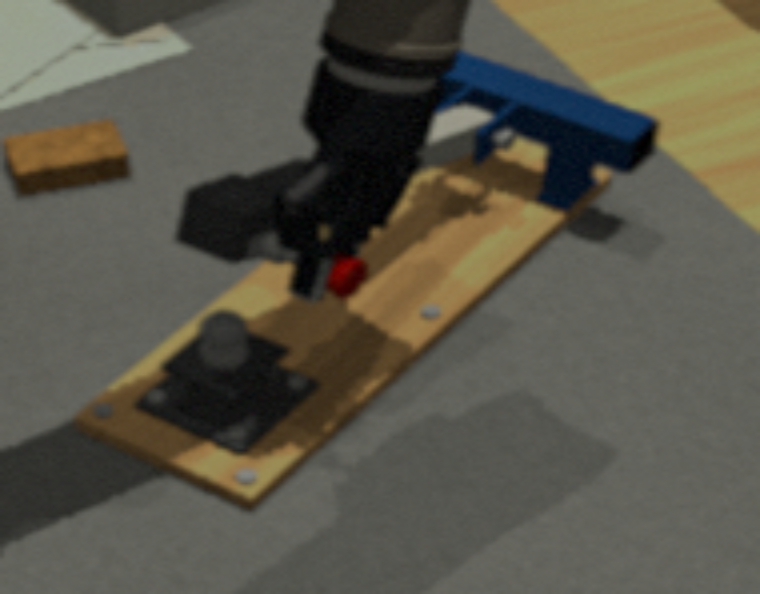

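View pics/wrist9.png

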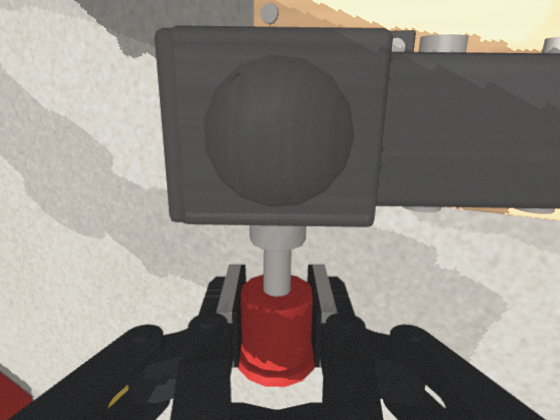

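View pics/top9.png

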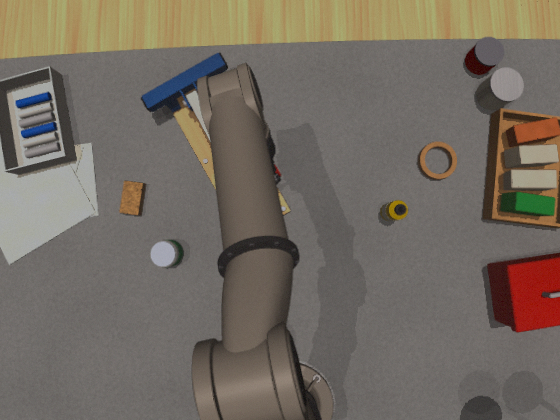

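Call:
apply_moves(commands=[[15, 0, 0, 0, 0, 0, 0], [15, 0, 0, 0, 0, 0, 0], [15, 0, 0, 0, 0, 0, 0], [15, 0, 0, 0, 0, 0, 0], [15, 0, 0, 0, 0, 0, 0]])

```text
clock: 18.6
tcp_pos: [0.5977, 0.026, 0.1759]
orientation: [0.581, 1.593, -1.108]
contact_force: [-8.9, 8.3, -3.2]
grip_width: 0.0258
```

```bash
python3 st.py; python3 -c "
from bench import r;import numpy as np
print(np.abs(r.get_obs()['qvel']).max()); print(r.hand_in())"
```

```text
18.6 F -3.9 11.5 -3.2 pos kx,ky,z 0.5381 -0.2614 0.1759 tilt 0.37 0.025807611945138257
radius 0.3033 arc 0.358 q [-0.21  0.6   0.01  1.54  0.1   1.36  0.27]
0.001960303434015567
the job is handed in; nothing more can be done
None
```

The job is done in the order asked and handed in at 18.6 s; no verdict was reported.

- **Bottle:** I gripped it lying down, turned it upright, set it down until I felt contact, and let go. It is standing in the last side and top pictures.
- **Latch:** I pinched the red knob on its body, inside the rim, and pulled it out. The gripper moved 13 mm with no slip visible at the partial-pull check, and the spring pulled back with about 11.5 N.
- **Tongue:** I lifted it with the latch still pulled, to about 0.36 rad at the gripper. I estimate just under 7 cm of clear air between ball and coupler from that angle. I did not measure it separately, but the side picture shows the ball fully exposed.
- **Holding still:** At the end the fastest joint moved at about 0.002 rad/s. The spring still pulled with about 11.5 N, so the latch is still out, and only the gripper carries the tongue.
- **Left alone:** The tape roll, tin and sanding block look unmoved in the top picture.

Two checks were weaker. The networks did not find the coupler mouth or ball in the last top and wrist pictures. In the side picture the network placed the knob on the coupler instead of the red knob, so I ignored that reading.

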